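Close a slab casting mould and gauge its gap

ROBOT

A 6-joint arm with a two-finger parallel gripper is mounted at the origin on a cart in front of the work surface, level with it; the furniture and walls round the work are solid. World frame = base frame: x ahead of the robot, y to its left, z up, the work surface at z = 0. Lengths are in mm, angles in rad, forces in N, time in s.
With the tool pointing down it reaches from about 350 to 975 mm from the base axis. Payload 7.1 kg.
Tool frame: the origin (TCP) lies midway between the tips of the shut fingers; the grasp point (between the pads) lies pinch_z behind it (pinch_z is the distance from the TCP to the grasp point, in mm); z points along the fingers, y is the line along which they close (so a half turn about z gives the same grasp; the last joint's range is limited). The gripper opens to 88 mm and grips with 3 to 60 N. Pads are 20 mm wide; open, the fingers measure 115 mm over their backs; the gripper's body (75 mm by 178 mm) begins 61 mm behind the grasp point.
Start: joints at [-1.237, 0.423, 1.63, -0, 1.089, -0.019], TCP at [215.971, -586.482, 222.675] pointing down, gripper open.
Joint ranges: [-3, 3], [-0.9, 2.11], [0.09, 2.58], [-1.31, 4.45], [0.11, 2.69], [-2.54, 2.54]. Speed limits (rad/s): [2.39, 2.39, 3.01, 3.14, 3.14, 3.14].

INTERFACE

Orientations are given as a rotation vector (axis times angle).
In Python, from workcell import get_obs, get_image, close_job, pinch_z gives the robot as it stands.
- The arm moves only by the tool jog_arm, never from a script. Its argument "commands" is a list of rows, each a list of 3 entries, a list of its own where there are three numbers: the gripper command: -1 is shut, 1 is fully open, values between are in proportion, then the shift along the tool's x, y, z as a fraction of full scale, then the turn, a rotation vector about the tool's x, y, z as a fraction of full scale. In form: [[gripper, [tx, ty, tz], [rx, ry, rz]], ...]. A call has 1 to 10 rows; each row shifts and turns the commanded pose from where the row before left it, along the tool's axes as they then stand; what a row does not reach is not made up. Full scale, the value 1, is 0.1 m for a shift and 45 degrees for a turn. A row lasts 1/10 s, in which the tool goes at most 50 mm and 8.59 degrees, less where a joint would pass 70% of its speed; a pose out of reach is approached as far as the arm can. A call with a number of a shift or a turn outside -1 to 1 is refused whole. A call with a gripper value outside its range is refused whole. The fingers move at their own pace and stop on an object; the grip force is fixed at half the most. Time passes only in rows, so rows that do not move let the fingers close. It gives the time, the measured TCP pose, the force, the opening and the grip force at its end, in the units of the state.
- get_obs(): the state, without advancing time (a new reading comes with each control period).
- get_image(name): name is "scene" or "top" or "wrist"; returns a dict with "image" (400x640x3 uint8, blue, green, red), "z_map" (400x640 float32, mm along the optical axis (not along the pixel's ray), 0 where there is no reading), "intrinsics" (3x3 intrinsics, pixels), "k1" (the pictures are not rectified: a ray, as slopes to the right and down, at radius r is drawn at 1 + k1 r^2 times it, then the intrinsics apply), "eye" and "orientation" of the camera in the world; the wrist camera has in their place "mount" (4x4, takes a point from camera to tool coordinates, whose origin is the TCP and whose axes are the flange's). Camera axes: x right, y down, z forward; pixel columns grow to the right and rows downward; lengths in mm; the calibration is good to about 2 mm. A picture is of the moment at which its call begins: read the wrist's pose just before it.
- close_job(): hands the job in; it is judged then, once.
The state is a dict: "t": time; "qpos": joint angles; "qvel": joint speeds; "joint_torque": joint torques, N m; "ee_pos": TCP position; "orientation": TCP orientation; "ft_force": force on the tool from outside, world axes, zero at the start; "moment": the same for the moment, N m; "width": finger opening in mm; "grasp_force": force on a finger pad.
Only numpy, scipy, OpenCV 4.12 (cv2) and the standard library are available. Lean on these libraries where they do the work, as an engineer would, in place of code of your own. Each camera call takes 0.05 s, during which the arm holds its last target. There are 200 camera calls.

TASK

Make up the agarose slab mould in the casting nest with the blue posts: lay the blue U-shaped spacer (not the white one) flat on the glass plate with its open end at the front, towards the robot, then set the steel cover squarely on top of it without dropping it. Then take the taper gauge by its red handle and gently slide its steel leaf flat through the front opening, between the glass and the cover, until it drags snugly between the two without prising the cover up by as much as a millimetre, and finish while still holding the gauge there by its handle, so that a colleague can clamp the mould. Leave the other things on the bench where they are.

Things in the scene. Friction and masses are not known exactly. Their poses are not given: they have to be found in the camera images.
- casting_nest: fixed nest: aluminium base 98 x 92 x 8 mm, brass levelling screws (118 mm over all in y), four blue L-shaped corner posts; origin mid-underside, x from its front (gauge side) to its rear. The posts hold 70 (x) x 56 (y) mm plates, 1.2 mm spare per side; 32 mm high, sloping lead-ins to 38 mm above the bench. Open between posts: 44 mm in each long side (for fingers), 34 mm at front and rear
- back_plate: greenish glass plate 70 x 56 x 8 mm fixed in the bottom of the nest; origin at the middle of its underside, 8 mm above the bench; its upper face is 16 mm above the bench
- nest_mouth (a point): point at the middle of the front opening of the nest, 35 mm in front (-x of the nest) of its middle, 19 mm above the bench: mid-height of the gap the blue spacer makes
- spacer_blue_center (a point): centre of the loose blue U-shaped spacer, 70 (x) x 56 (y) x 6 mm, 40 g: two side rails 10 mm wide and a closed end 11 mm wide at its +x; open at its -x end, so that laid right way in the nest its x axis points along the nest's. Gripped across its 56 mm width; lies on the bench
- spacer_blue_mouth (a point): middle of the blue spacer's open end, 35 mm to its -x from the centre, at half thickness
- spacer_white_center (a point): centre of the loose white U-shaped spacer, same outline but 4 mm thick: not wanted
- cover_grip (a point): middle of the black bar grip of the loose steel cover; the grip is 44 (x) x 14 (y) x 24 mm and stands on top of the plate, its middle 36 mm above the cover's underside (48 mm high in all). Cover about 0.75 kg; it may face either way along x
- cover_center (a point): centre of the cover's steel plate, 68 (x) x 54 (y) x 24 mm, 12 mm above its underside; 34 mm above the bench when the cover lies on the blue spacer in the nest
- gauge_grip (a point): centre of the red handle of the taper gauge, 60 (x) x 16 (y) x 26 mm, 13 mm above its underside; it stands upright on the bench and the leaf points along its +x. About 90 g in all
- leaf_tip (a point): tip of the gauge's leaf, mid-thickness, 90 mm to +x of the handle's centre. Leaf 60 mm long, 18 mm wide; flat underside, 8 mm above the handle's underside; sloping upper face: 3 mm thick at the tip, 6 mm 36 mm from the tip, 8 mm at the handle. Springy up and down at its root (about 0.5 N per mm at the tip)
- marker: white marker pen with a black cap, 135 mm long, loose bystander; origin at the middle of its underside
- tweezers: steel tweezers, 116 mm long, loose bystander; origin at the middle of the underside
- red_pot: white specimen pot with a red lid, 39 mm wide, 49 mm high, loose bystander; origin under its middle
- dish: clear culture dish, 56 mm wide, 15 mm high, loose bystander; origin under its middle
- clamp: steel cross clamp, 64 x 67 x 22 mm, loose bystander; origin at the middle of its underside
Mind the look-alikes: they are no part of the job. Of the things that look like the part that bears spacer_blue_center, the larger one is meant.

How it is judged (in metres and radians):
On the way, in this order (a step that is already met when the one before it is completed fails the run):
1. the blue spacer lies flat on the glass plate in the nest, open end at the front, let go (distance between spacer_blue_mouth and nest_mouth below 0.004 m and z of spacer_blue_center in the frame of casting_nest below 0.0205 m and horizontal distance between spacer_blue_center and casting_nest below 0.004 m and contact force between the fingers and spacer_blue below 0.1 N), for 0.2 s.
2. the cover lies flat and square on the spacer in the nest, let go (horizontal distance between cover_center and casting_nest below 0.004 m and z of cover_center in the frame of casting_nest between 0.0325 and 0.0355 m and angle between cover_center's own z axis and vertical below 0.02 rad and contact force between the fingers and cover below 0.1 N), for 0.2 s.
At the end, for the whole second after the job is handed in: blue spacer and let-go cover in the nest within 4 mm of its middle, its front edge raised under 0.8 mm (tilt under 0.012 rad); the leaf 22 to 50 mm inside the mouth, nipped (over 1 N on the cover, 0.5 N on the glass), at rest, its handle held in the fingers clear of the bench (distance between spacer_blue_mouth and nest_mouth below 0.005 m and horizontal distance between each of spacer_blue_center, cover_center and casting_nest below 0.004 m and z of cover_center in the frame of casting_nest between 0.0325 and 0.0362 m and angle between cover_center's own z axis and vertical below 0.012 rad and contact force between the fingers and cover below 0.1 N and x of leaf_tip in the frame of nest_mouth between 0.022 and 0.05 m and contact force between leaf and cover above 1 N and contact force between leaf and back_plate above 0.5 N and contact force between the fingers and gauge above 2 N and height (world z) of gauge_grip above 0.016 m and linear speed of gauge below 0.01 m/s); the arm keeps its last pose, push and grip.
It fails at once if the cover is let go in the air (height (world z) of cover_center above 0.042 m and contact force between the fingers and cover below 0.05 N).
It fails at once if the gauge is forced: more than 20 N between leaf and cover (contact force between leaf and cover above 20 N).
It fails at once if a bystander is pushed aside by more than 25 mm (distance of any of marker, tweezers, red_pot, dish, clamp, spacer_white_center from where it was at the start of the episode above 0.025 m).
It also fails if it takes over 61 s, if anything falls off the work surface, if the arm or the gripper's body presses on something with over 40 N, if the wrist force passes 120 N, or if a joint passes its speed limit or range.

## Working session

There is one attempt and no reset: what is moved stays moved. The work goes in short steps, Python scripts to look and compute and a tool call to move; the robot and the scene stay as the last step left them, time stands still between calls to the robot, and variables do not carry over. Pictures are saved under pics/ and viewed, at most 13 in all, crops included, and the job is handed in when it is done.

Besides the shell and the picture viewer there is one more tool, called after "Emit:" by a JSON object that holds its "method" and its "body". jog_arm: Moves the arm, as the interface text tells. Its arguments: {"type":"object","properties":{"commands":{"type":"array","items":{"type":"array"}}},"required":["commands"]}

```bash
ls; mkdir -p pics
cat > h.py <<'E'
import numpy as np, cv2
from scipy.spatial.transform import Rotation as R
from workcell import get_obs,get_image,pinch_z
def cam(name):
    o=get_obs(); d=get_image(name)
    if 'mount' in d:
        T=np.eye(4);T[:3,:3]=R.from_rotvec(o['orientation']).as_matrix();T[:3,3]=o['ee_pos']
        M=T@np.array(d['mount']); d['Rm']=M[:3,:3]; d['eye']=M[:3,3]
    else:
        q=np.array(d['orientation']); d['Rm']=q if q.shape==(3,3) else R.from_rotvec(q).as_matrix(); d['eye']=np.array(d['eye'])
    return d
def rays(d,px):
    px=np.array(px,float).reshape(-1,1,2)
    K=np.array(d['intrinsics'],float)
    n=cv2.undistortPoints(px,K,np.array([d['k1'],0,0,0.]),None,None).reshape(-1,2)
    return np.c_[n,np.ones(len(n))]
def onplane(d,px,z):
    r=rays(d,px)@d['Rm'].T; s=(z-d['eye'][2])/r[:,2]
    return d['eye']+r*s[:,None]
def cloud(d):
    h,w=d['z_map'].shape; u,v=np.meshgrid(np.arange(w),np.arange(h))
    r=rays(d,np.c_[u.ravel(),v.ravel()])*d['z_map'].reshape(-1,1)
    return (r@d['Rm'].T+d['eye']).reshape(h,w,3)
E
python3 - <<'E'
from h import *
print(pinch_z if not callable(pinch_z) else pinch_z(), get_obs())
for n in ['top','scene']:
    d=cam(n); cv2.imwrite(f'pics/{n}0.png',d['image']); print(n,d['eye'],d['orientation'],d['k1'],d['intrinsics'])
    np.save(f'{n}.npy',d,allow_pickle=True)
E
```

```text
pics
18.700000000000003 {'t': 0.0, 'qpos': array([-1.23699722e+00,  4.23878690e-01,  1.63070096e+00, -1.79230553e-06,
        1.08860878e+00, -1.89885510e-02]), 'qvel': array([ 2.90775482e-05, -4.45843348e-04,  1.41100955e-03,  1.15313892e-03,
       -1.10195029e-03, -7.13585504e-04]), 'joint_torque': array([-3.21333922e-03, -5.44629192e+01, -2.73668039e+01,  6.42452622e-02,
        2.27581593e-02, -1.30816325e-04]), 'ee_pos': array([ 215.78977836, -585.9561697 ,  221.87376918]), 'orientation': array([-3.09129266e+00, -5.51013043e-01,  3.95195141e-04]), 'ft_force': array([-0.09335556,  0.92399714,  1.66189464]), 'moment': array([ 0.01582944,  0.02222487, -0.05518585]), 'grasp_force': 0.0, 'width': 87.5771522242993}
top [ 509.42091233   21.92280909 1114.38671872] [-2.19946244  2.1627251  -0.09083469] -0.05006612182520528 [[369.93381771   0.         316.80807098]
 [  0.         369.93381771 191.75056394]
 [  0.           0.           1.        ]]
scene [ 28.39434832 585.49988413 754.22709371] [-0.9752224   2.3825104  -1.09699213] -0.09942338968526666 [[401.63324761   0.         325.74064464]
 [  0.         401.63324761 197.76186059]
 [  0.           0.           1.        ]]
```

View pics/top0.png

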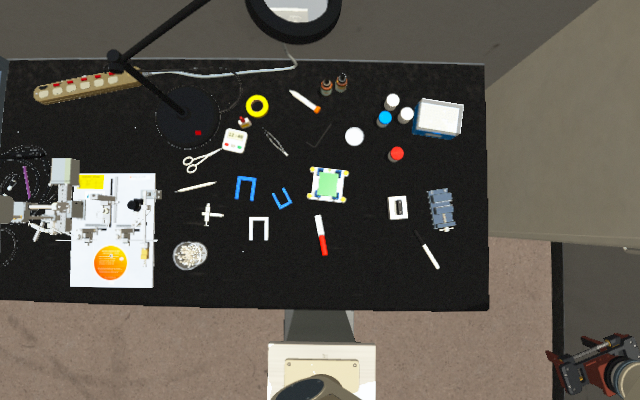

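View pics/scene0.png

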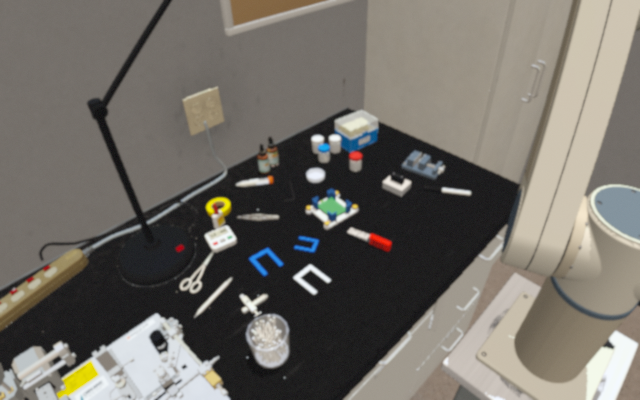

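The top view shows the nest (328,185), large blue spacer (245,188) open end down, decoy small blue (282,198), cover (398,208) and gauge with red handle (323,245), leaf up. Measuring these.

```bash
cat >> h.py <<'E'
def blob(d,mask,z,near=None,box=None,amin=15):
    m=mask.astype(np.uint8)
    if box: 
        k=np.zeros_like(m);k[box[1]:box[3],box[0]:box[2]]=1;m&=k
    out=[]
    for c in cv2.findContours(m,cv2.RETR_EXTERNAL,cv2.CHAIN_APPROX_NONE)[0]:
        if cv2.contourArea(c)<amin: continue
        P=onplane(d,c.reshape(-1,2),z)[:,:2].astype(np.float32)
        r=cv2.minAreaRect(P); out.append((np.round(r[0],1),np.round(r[1],1),round(r[2],1),cv2.contourArea(c)))
    return out
def masks(d):
    hsv=cv2.cvtColor(d['image'],cv2.COLOR_BGR2HSV);h,s,v=[hsv[...,i].astype(int) for i in range(3)]
    return dict(blue=(abs(h-106)<12)&(s>120)&(v>80),red=((h<8)|(h>172))&(s>140)&(v>80),green=(abs(h-60)<22)&(s>50)&(v>70),white=(s<60)&(v>110),dark=(v<60))
E
python3 - <<'E'
from h import *
d=np.load('top.npy',allow_pickle=True).item(); m=masks(d); C=cloud(d)
print('blue',blob(d,m['blue'],6,box=(225,165,300,215)))
print('post',blob(d,m['blue'],35,box=(300,160,355,210),amin=1))
print('glass',blob(d,m['green'],16,box=(300,160,355,210)))
print('red',blob(d,m['red'],26,box=(305,205,340,265)))
print('leaf',blob(d,m['white'],15,box=(305,205,340,265)))
print('cover',blob(d,m['white'],24,box=(380,190,415,228)))
print('grip',blob(d,m['dark'],48,box=(390,198,406,218),amin=3))
for n,(u,v) in dict(glass=(328,185),bl=(245,180),red=(323,245),cov=(392,200),grip=(398,206),leaf=(319,225)).items(): print(n,C[v,u].round(1))
E
```

```text
blue [(array([579.1, 125.2]), array([55.3, 44.3]), 27.9, 121.0), (array([606.9, 236.4]), array([59.5, 73. ]), 83.9, 205.0)]
post [(array([584.1, -37. ]), array([ 9.6, 20.6]), 39.6, 7.5), (array([589.3,  22.3]), array([17.1, 10. ]), 31.8, 5.5), (array([651.9, -41.2]), array([20.8, 11.8]), 0.6, 12.5), (array([658.4,  11.8]), array([17.8, 11.8]), 0.9, 8.5)]
glass [(array([622.7, -11.5]), array([57.8, 71.2]), 84.6, 385.0)]
red [(array([441.8,  -0.6]), array([60.6, 18.2]), 10.4, 105.0)]
leaf [(array([500.4,  11.8]), array([63.1, 20.3]), 12.2, 118.5)]
cover [(array([ 556. , -219.6]), array([69.3, 54. ]), 5.1, 386.0)]
grip [(array([ 555.7, -212.9]), array([35. ,  3.9]), 4.8, 5.0)]
glass [619.5 -13.   14. ]
bl [631.6 238.    2.7]
red [442.   -0.5  26.3]
cov [ 577.  -202.1   27.3]
grip [ 558.4 -214.5   51.5]
leaf [500.   12.   17.3]
```

```bash
cat >> h.py <<'E'
def yaw():
    return R.from_rotvec(get_obs()['orientation']).as_matrix()
def go(x,y,z,yd,p=None,y0=None):
    "turn first (tool z), then shift in the turned frame; units of full scale"
    o=get_obs(); M=yaw(); y0=np.degrees(np.arctan2(M[1,0],M[0,0])) if y0 is None else y0
    p=o['ee_pos'] if p is None else np.array(p)
    a=np.radians(yd); X=np.array([np.cos(a),np.sin(a),0]);Y=np.array([np.sin(a),-np.cos(a),0])
    D=np.array([x,y,z])-p
    print('from',np.round(p,1),round(y0,1),'turn z',round(-((yd-y0+180)%360-180)/45,3),'shift',np.round([D@X/100,D@Y/100,-D[2]/100],3), 'tilt',np.round(M[:,2],4))
E
python3 -c "
from h import *
go(607,236,150,-6)"
```

```text
from [ 215.8 -586.   222. ] 20.2 turn z 0.583 shift [ 3.031 -8.584  0.72 ] tilt [-4.0e-04  1.3e-03 -1.0e+00]
```

Emit:
{"method": "jog_arm", "body": {"commands": [[1,[0,0,0],[0,0,0.146]],[1,[0,0,0],[0,0,0.146]],[1,[0,0,0],[0,0,0.146]],[1,[0,0,0],[0,0,0.145]],[1,[0.15,-0.43,0],[0,0,0]],[1,[0.15,-0.43,0],[0,0,0]],[1,[0.15,-0.43,0],[0,0,0]],[1,[0.15,-0.43,0],[0,0,0]],[1,[0.15,-0.43,0],[0,0,0]],[1,[0.15,-0.43,0],[0,0,0]]]}}

```text
t: 1.1
ee_pos: [332.8, -337.5, 222.5]
orientation: [-3.137, 0.166, 0.0]
ft_force: [1.7, -0.2, -0.3]
width: 87.9
grasp_force: 0.0
```

Emit:
{"method": "jog_arm", "body": {"commands": [[1,[0.15,-0.43,0],[0,0,0]],[1,[0.15,-0.43,0],[0,0,0]],[1,[0.15,-0.43,0],[0,0,0]],[1,[0.15,-0.43,0],[0,0,0]],[1,[0.15,-0.43,0],[0,0,0]],[1,[0.15,-0.43,0],[0,0,0]],[1,[0.15,-0.43,0],[0,0,0]],[1,[0.15,-0.43,0],[0,0,0]],[1,[0.15,-0.43,0],[0,0,0]],[1,[0.15,-0.43,0],[0,0,0]]]}}

```text
t: 2.1
ee_pos: [527.1, 74.5, 222.5]
orientation: [3.137, -0.165, -0.001]
ft_force: [0.3, -0.8, 0.8]
width: 87.9
grasp_force: 0.0
```

```bash
python3 -c "
from h import *
go(607,236,150,-6)"
```

```text
from [527.1  74.5 222.5] -6.0 turn z -0.0 shift [ 0.626 -1.69   0.725] tilt [-4.e-04 -1.e-04 -1.e+00]
```

Emit:
{"method": "jog_arm", "body": {"commands": [[1,[0.157,-0.42,0.18],[0,0,0]],[1,[0.157,-0.42,0.18],[0,0,0]],[1,[0.156,-0.42,0.18],[0,0,0]],[1,[0.156,-0.43,0.18],[0,0,0]],[1,[0,0,0],[0,0,0]]]}}

```text
t: 2.6
ee_pos: [607.0, 238.1, 147.2]
orientation: [3.137, -0.159, -0.004]
ft_force: [-0.3, -0.7, -0.2]
width: 88.1
grasp_force: 0.0
```

Run:
```python
from h import *
d=cam('wrist'); cv2.imwrite('pics/w1.png',d['image']); m=masks(d); C=cloud(d)
print(d['mount'])
print('blue',blob(d,m['blue'],6,amin=300)); 
k=m['blue']; print(np.median(C[k][:,2])); go(607,236,150,-6)
```

```text
[[ 5.33899563e-04 -9.57671716e-01 -2.87862119e-01  7.80199479e+01]
 [ 9.99999779e-01  6.25454337e-04 -2.26082138e-04 -4.00170488e-01]
 [ 3.96557080e-04 -2.87861935e-01  9.57671838e-01 -1.62016051e+02]
 [ 0.00000000e+00  0.00000000e+00  0.00000000e+00  1.00000000e+00]]
blue [(array([577.8, -60.1]), array([28.7, 24.8]), 84.2, 304.5), (array([579.6, 129.2]), array([55.1, 44.1]), 29.4, 909.0), (array([607.6, 238.7]), array([58. , 71.6]), 84.2, 1600.0)]
5.641450214620136
from [606.2 235.9 148.3] -5.8 turn z 0.003 shift [ 0.008 -0.001 -0.017] tilt [-0.0029 -0.001  -1.    ]
```

View pics/w1.png

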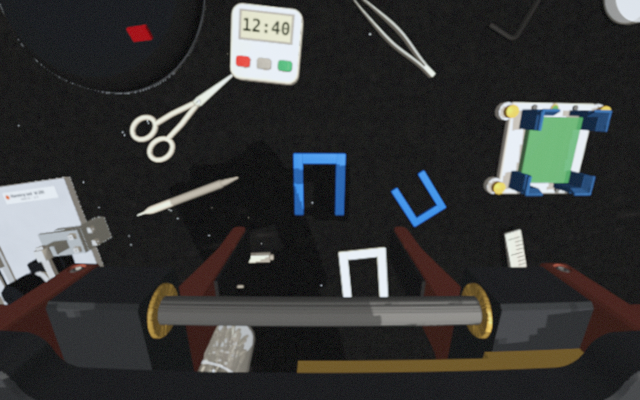

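Wrist view: large spacer centred at (320,184), decoy at (418,198), nest at (553,150).

```bash
cat >> h.py <<'E'
def avg(f,n=4):
    "mean over n frames of f(d)->[x,y,yaw] minus ee, plus mean ee"
    L=[]
    for i in range(n):
        e=get_obs()['ee_pos']; M=yaw(); d=cam('wrist'); r=f(d)
        L.append(np.r_[r,e,np.degrees(np.arctan2(M[1,0],M[0,0]))])
    return np.array(L)
E
python3 - <<'E'
from h import *
def f(d):
    b=max(blob(d,masks(d)['blue'],6,amin=300),key=lambda b:b[3]); return [b[0][0],b[0][1],b[2]]
L=avg(f); print(L.round(1)); a=L.mean(0); print((a[:2]-a[3:5]).round(1),L.std(0).round(2)); go(a[0],a[1],1.5,a[2]-90,a[3:6],a[6])
E
```

```text
[[607.4 239.1  84.2 606.2 235.9 148.3  -5.8]
 [608.3 238.9  84.  606.  234.6 149.3  -5.9]
 [607.9 239.1  84.  606.1 233.7 150.1  -6. ]
 [607.5 239.1  84.  606.3 233.2 150.8  -6. ]]
[1.6 4.7] [0.36 0.09 0.09 0.11 1.05 0.93 0.07]
from [606.2 234.3 149.6] -5.9 turn z 0.0 shift [ 0.011 -0.049  1.481] tilt [ 1.e-04 -1.e-04 -1.e+00]
```

Emit:
{"method": "jog_arm", "body": {"commands": [[1,[0.01,-0.03,0.25],[0,0,0]],[1,[0,0,0.3],[0,0,0]],[1,[0,0,0.3],[0,0,0]],[1,[0,0,0.25],[0,0,0]],[1,[0,0,0.1],[0,0,0]],[1,[0,0,0],[0,0,0]],[1,[0,0,0],[0,0,0]]]}}

```text
t: 3.55
ee_pos: [609.0, 236.7, 32.1]
orientation: [-3.137, 0.166, -0.003]
ft_force: [0.3, -0.0, 0.6]
width: 87.9
grasp_force: 0.0
```

Run:
```python
from h import *
def f(d):
    b=max(blob(d,masks(d)['blue'],6,amin=300),key=lambda b:b[3]); return [b[0][0],b[0][1],b[2]]
L=avg(f,2); print(L.round(1)); a=L.mean(0);  go(a[0],a[1],1.5,a[2]-90)
```

```text
[[607.8 239.   84.  609.  236.7  32.1  -6.1]
 [607.6 239.1  84.  609.2 236.9  32.4  -6. ]]
from [609.3 237.1  32.5] -6.0 turn z -0.001 shift [-0.018 -0.018  0.31 ] tilt [ 0.0026  0.001  -1.    ]
```

Emit:
{"method": "jog_arm", "body": {"commands": [[1,[-0.015,-0.015,0.15],[0,0,0]],[1,[0,0,0.1],[0,0,0]],[1,[0,0,0.05],[0,0,0]],[1,[0,0,0],[0,0,0]],[1,[0,0,0],[0,0,0]]]}}

```text
t: 4.15
ee_pos: [605.9, 238.4, 0.4]
orientation: [3.137, -0.164, -0.003]
ft_force: [-3.2, -0.5, 6.2]
width: 87.8
grasp_force: 2.9
```

Emit:
{"method": "jog_arm", "body": {"commands": [[1,[0.01,0,-0.015],[0,0,0]],[0,[0,0,0],[0,0,0]],[-1,[0,0,0],[0,0,0]],[-1,[0,0,0],[0,0,0]],[-1,[0,0,0],[0,0,0]],[-1,[0,0,0],[0,0,0]]]}}

```text
t: 4.75
ee_pos: [607.7, 238.5, 2.1]
orientation: [3.137, -0.165, -0.0]
ft_force: [0.4, 0.6, -0.5]
width: 55.4
grasp_force: 30.0
```

Emit:
{"method": "jog_arm", "body": {"commands": [[-1,[0,0,-0.1],[0,0,0]],[-1,[0,0,-0.3],[0,0,0]],[-1,[0,0.1,-0.35],[0,0,0]],[-1,[0,0.3,-0.15],[0,0,0]],[-1,[0,0.4,0],[0,0,0]],[-1,[0,0.4,0],[0,0,0]],[-1,[0,0.3,0],[0,0,0]],[-1,[0,0.1,0],[0,0,0]],[-1,[0,0,0],[0,0,0]],[-1,[0,0,0],[0,0,0]]]}}

```text
t: 5.75
ee_pos: [591.4, 80.1, 92.6]
orientation: [-3.137, 0.165, -0.001]
ft_force: [-0.1, 0.0, -0.3]
width: 55.6
grasp_force: 30.0
```

Run:
```python
from h import *
for i in range(2):
    d=cam('wrist'); m=masks(d); 
    print('g',blob(d,m['green'],16,amin=300),'post',blob(d,m['blue'],36,amin=60)); go(622,-11,95,-5.5)
cv2.imwrite('pics/w2.png',d['image'])
```

```text
g [(array([622.4,  -8.3]), array([56.9, 70. ]), 84.6, 5068.0)] post [(array([591.5, 139.2]), array([27.7,  8.3]), 29.7, 273.0), (array([591.8,  26.2]), array([33.2, 16. ]), 34.2, 384.5), (array([589.8, -28.3]), array([27.4, 27. ]), 87.9, 480.5), (array([564.6,  85.3]), array([ 82.9, 103.1]), 84.9, 4980.5), (array([651.6, -37.9]), array([21.3, 20.7]), 87.8, 415.5), (array([657.8,  15.3]), array([19.3, 19.5]), 87.5, 256.0)]
from [591.4  80.5  92.4] -6.0 turn z -0.011 shift [ 0.392  0.881 -0.026] tilt [ 6.e-04  3.e-04 -1.e+00]
g [(array([622.4,  -8.3]), array([57. , 70.1]), 84.7, 5083.5)] post [(array([591.8, 139.3]), array([27.5,  8.3]), 29.7, 271.0), (array([594.8,  21.4]), array([18.8, 27.4]), 89.8, 381.0), (array([589.7, -27.9]), array([27.5, 27.1]), 87.8, 481.0), (array([564.6,  85.3]), array([ 82.1, 103. ]), 85.0, 4984.5), (array([657.2,  15.4]), array([19. , 18.9]), 84.4, 250.0), (array([651.6, -38. ]), array([21.6, 20. ]), 1.3, 420.5)]
from [591.3  80.6  92.3] -5.9 turn z -0.01 shift [ 0.393  0.883 -0.027] tilt [ 5.e-04  2.e-04 -1.e+00]
```

View pics/w2.png

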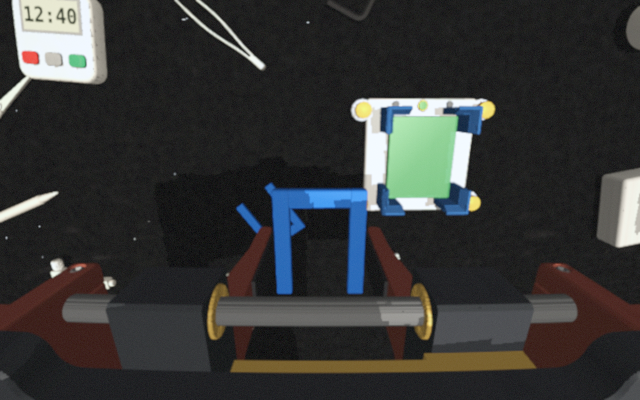

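The picture shows the spacer held level and symmetric (cols 273–366) and the nest glass at (421,157). I use the held spacer to check the wrist camera's bias.

Run:
```python
from h import *
d=cam('wrist'); o=get_obs(); m=masks(d)['blue']
M=yaw(); z=o['ee_pos'][2]+3.9
def tool(px): return ((onplane(d,px,z)-o['ee_pos'])@M)[:,:2]
for v in (196,202,208,240,260,280):
    c=np.where(m[v,271:369])[0]+271
    print(v,c.min(),c.max(),tool([[c.min()-.5,v],[c.max()+.5,v]]).round(1).tolist())
for u in (310,320,340):
    c=np.where(m[150:230,u])[0]+150; print(u,c.min(),c.max(),tool([[u,c.min()-.5],[u,c.max()+.5]]).round(1).tolist())
```

```text
196 271 366 [[31.0, -28.8], [31.0, 27.1]]
202 272 365 [[27.3, -28.4], [27.4, 26.7]]
208 272 365 [[23.6, -28.6], [23.6, 26.8]]
240 274 365 [[2.9, -28.4], [3.0, 27.8]]
260 275 364 [[-10.8, -28.4], [-10.7, 27.9]]
280 276 363 [[-25.2, -28.5], [-25.2, 27.9]]
310 188 208 [[36.1, -5.8], [23.3, -5.9]]
320 188 208 [[36.1, -0.0], [23.3, -0.0]]
340 188 208 [[36.1, 11.5], [23.3, 11.8]]
```

Emit:
{"method": "jog_arm", "body": {"commands": [[-1,[0.1,0.22,0],[0,0,-0.012]],[-1,[0.1,0.22,0],[0,0,0]],[-1,[0.1,0.22,0],[0,0,0]],[-1,[0.095,0.2,0],[0,0,0]],[-1,[0,0,0.15],[0,0,0]],[-1,[0,0,0.15],[0,0,0]],[-1,[0,0,0.1],[0,0,0]],[-1,[0,0,0],[0,0,0]],[-1,[0,0,0],[0,0,0]]]}}

```text
t: 6.8
ee_pos: [621.3, -9.2, 51.5]
orientation: [-3.138, 0.148, 0.002]
ft_force: [0.7, -0.7, -0.4]
width: 55.4
grasp_force: 30.0
```

Run:
```python
from h import *
go(622.3,-9.3,46,-5.4)
d=cam('wrist');cv2.imwrite('pics/w3.png',d['image'][100:350,170:470].repeat(2,0).repeat(2,1)); go(622.3,-9.3,46,-5.4)
```

```text
from [621.3  -9.2  51.5] -5.4 turn z -0.0 shift [0.01  0.    0.055] tilt [-1.4e-03  1.0e-04 -1.0e+00]
from [621.8  -9.4  52.1] -5.4 turn z -0.001 shift [ 0.005 -0.001  0.061] tilt [-3.e-04  1.e-04 -1.e+00]
```

View pics/w3.png

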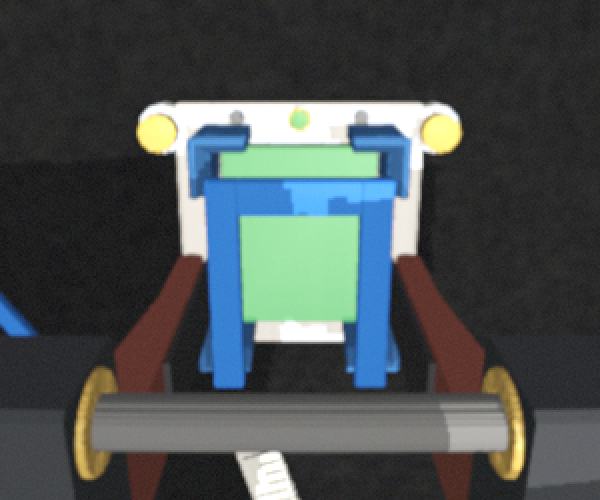

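Spacer (206–395) centred laterally between posts (189–409, screws 157/441): offset under 0.5 mm. Lowering.

Emit:
{"method": "jog_arm", "body": {"commands": [[-1,[0.005,0,0.06],[0,0,0]],[-1,[0,0,0.06],[0,0,0]],[-1,[0,0,0.06],[0,0,0]],[-1,[0,0,0.06],[0,0,0]],[-1,[0,0,0.05],[0,0,0]],[-1,[0,0,0.02],[0,0,0]],[-1,[0,0,0],[0,0,0]],[-1,[0,0,0],[0,0,0]]]}}

```text
t: 7.65
ee_pos: [622.5, -10.2, 21.2]
orientation: [-3.138, 0.15, -0.0]
ft_force: [-0.2, -0.6, -0.7]
width: 55.3
grasp_force: 30.0
```

Emit:
{"method": "jog_arm", "body": {"commands": [[-1,[0,0,0.015],[0,0,0]],[-1,[0,0,0.01],[0,0,0]],[-1,[0,0,0.005],[0,0,0]],[-1,[0,0,0],[0,0,0]]]}}

```text
t: 8.05
ee_pos: [622.3, -10.2, 18.2]
orientation: [3.138, -0.15, -0.0]
ft_force: [0.6, 0.4, 0.0]
width: 55.4
grasp_force: 30.0
```

Emit:
{"method": "jog_arm", "body": {"commands": [[0.5,[0,0,0],[0,0,0]],[0.5,[0,0,0],[0,0,0]],[0.5,[0,0,0],[0,0,0]],[0.5,[0,0,0],[0,0,0]],[0.5,[0,0,-0.1],[0,0,0]],[0.5,[0,0,-0.25],[0,0,0]],[0.5,[0,0,-0.35],[0,0,0]],[0.5,[0,0,0],[0,0,0]]]}}

```text
t: 8.85
ee_pos: [625.7, -10.2, 93.2]
orientation: [-3.138, 0.15, -0.013]
ft_force: [0.4, 0.0, 1.2]
width: 65.9
grasp_force: 0.0
```

Run:
```python
from h import *
d=cam('wrist');cv2.imwrite('pics/w4.png',d['image'][100:350,170:470].repeat(2,0).repeat(2,1)); go(556,-219,150,5)
m=masks(d);print('cover?',blob(d,m['white'],24,amin=1500));
```

```text
from [624.4 -10.2  91.3] -5.5 turn z -0.233 shift [-0.863  2.02  -0.587] tilt [ 5.5e-03 -2.0e-04 -1.0e+00]
cover? [(array([499.5,   2. ]), array([243.4,  57.4]), 86.4, 4781.5), (array([ 562.8, -210.7]), array([75.7, 65.5]), 5.6, 2916.0), (array([628.2,  -9.2]), array([109.2,  92.7]), 84.4, 3731.0), (array([739.6, 230.5]), array([24.5, 65.3]), 68.3, 1706.0), (array([745.4, 141.2]), array([107.3,  17.6]), 48.3, 1905.0), (array([757.9, -83.4]), array([55., 37.]), 85.4, 3403.0)]
```

View pics/w4.png

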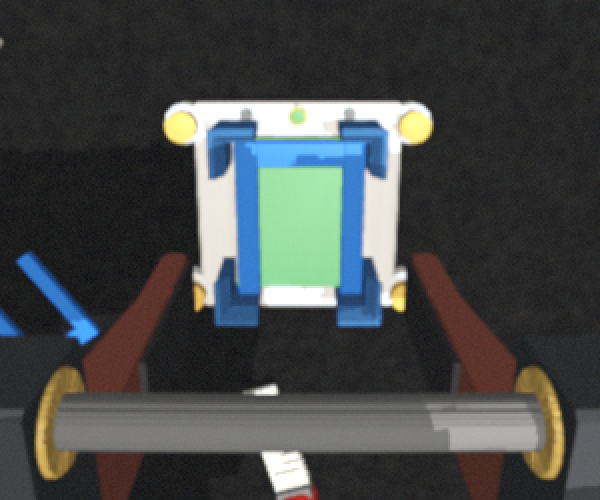

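The spacer (238–364) sits flat between the posts, open end to the front. On to the cover.

Emit:
{"method": "jog_arm", "body": {"commands": [[0.0,[0,0,-0.2],[0,0,-0.117]],[0.0,[0,0,-0.2],[0,0,-0.116]],[0.0,[-0.17,0.4,-0.1],[0,0,0]],[0.0,[-0.17,0.4,-0.09],[0,0,0]],[0.0,[-0.17,0.4,0],[0,0,0]],[0.0,[-0.17,0.4,0],[0,0,0]],[0.0,[-0.18,0.4,0],[0,0,0]],[0,[0,0,0],[0,0,0]],[0,[0,0,0],[0,0,0]]]}}

```text
t: 9.8
ee_pos: [553.3, -217.4, 146.5]
orientation: [-3.138, -0.133, 0.002]
ft_force: [-0.5, -0.2, -0.3]
width: 43.8
grasp_force: 0.0
```

Run:
```python
from h import *
for i in range(2):
    d=cam('wrist'); m=masks(d); C=cloud(d)
    print('cover',[b for b in blob(d,m['white'],24,amin=800) if abs(b[0][1]+218)<40])
    k=(C[...,2]>42)&(C[...,2]<56)&(np.hypot(C[...,0]-556,C[...,1]+218)<40); print('grip',blob(d,k,48,amin=60))
    k=(C[...,2]>18)&(C[...,2]<60)&(np.hypot(C[...,0]-556,C[...,1]+218)<50); P=C[k]; t=P[P[:,2]<30]
    print(np.median(t[:,2]), cv2.minAreaRect(t[:,:2].astype(np.float32)))
    go(556,-219,150,5)
cv2.imwrite('pics/w5.png',d['image'])
```

```text
cover [(array([ 400.8, -229.8]), array([ 37.9, 203.7]), 5.0, 3954.5), (array([ 558.4, -217.7]), array([70.4, 55. ]), 4.9, 3403.5)]
grip [(array([ 558.3, -217.7]), array([43.6, 13.5]), 5.4, 588.5)]
23.743690434827357 ((557.193359375, -217.9486846923828), (67.64947509765625, 53.9393310546875), 5.1624908447265625)
from [ 553.8 -216.5  146.6] 5.0 turn z -0.001 shift [ 0.02   0.027 -0.034] tilt [-1.e-03  8.e-04 -1.e+00]
cover [(array([ 401.2, -228.8]), array([ 37.9, 203. ]), 5.1, 3939.0), (array([ 557.9, -217.8]), array([70.6, 55. ]), 5.0, 3384.5)]
grip [(array([ 557.9, -218. ]), array([43.6, 13.6]), 5.0, 601.0)]
23.752762949237706 ((556.8348999023438, -218.0432586669922), (68.36638641357422, 54.05240249633789), 5.519081115722656)
from [ 554.1 -215.9  146.7] 5.0 turn z 0.001 shift [ 0.016  0.032 -0.033] tilt [-8.e-04  6.e-04 -1.e+00]
```

View pics/w5.png

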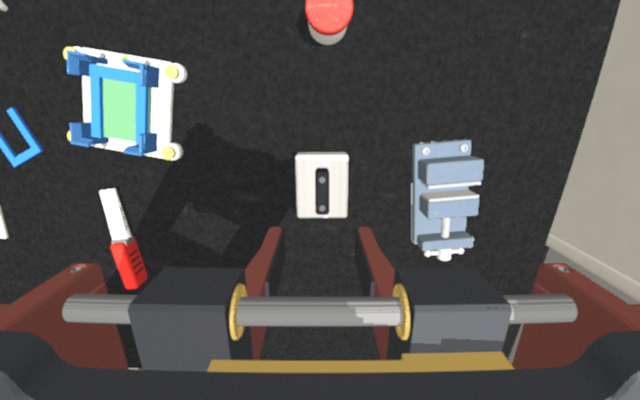

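Cover at (557.8,-218.2), yaw 5°, sizes match (bar 43.6×13.6, plate 68×54). Descending.

Emit:
{"method": "jog_arm", "body": {"commands": [[0,[0.037,0.02,0.2],[0,0,0]],[0,[0,0,0.3],[0,0,0]],[0,[0,0,0.3],[0,0,0]],[0,[0,0,0.2],[0,0,0]],[0,[0,0,0.1],[0,0,0]],[0,[0,0,0],[0,0,0]],[0,[0,0,0],[0,0,0]]]}}

```text
t: 10.6
ee_pos: [558.7, -218.1, 37.8]
orientation: [3.138, 0.139, 0.001]
ft_force: [0.4, -0.2, -0.3]
width: 43.9
grasp_force: 0.0
```

Run:
```python
from h import *
d=cam('wrist'); C=cloud(d);go(557.8,-218.3,26.5,5.1)
k=(C[...,2]>43)&(C[...,2]<56)&(np.hypot(C[...,0]-556,C[...,1]+218)<25); print('grip',blob(d,k,48,amin=60))
```

```text
from [ 559.  -218.4   38.2] 5.0 turn z -0.001 shift [-0.012 -0.002  0.117] tilt [ 1.5e-03 -6.0e-04 -1.0e+00]
grip [(array([ 559.3, -240.1]), array([23.8,  1.8]), 7.3, 65.5), (array([ 558.4, -217.8]), array([44. , 13.5]), 5.4, 1452.5)]
```

Emit:
{"method": "jog_arm", "body": {"commands": [[0,[-0.01,0,0.06],[0,0,0]],[0,[0,0,0.045],[0,0,0]],[0,[0,0,0],[0,0,0]],[-0.5,[0,0,0],[0,0,0]],[-1,[0,0,0],[0,0,0]],[-1,[0,0,0],[0,0,0]],[-1,[0,0,0],[0,0,0]]]}}

```text
t: 11.35
ee_pos: [557.1, -218.7, 26.8]
orientation: [3.139, 0.137, 0.0]
ft_force: [-0.7, 0.2, 0.2]
width: 15.0
grasp_force: 0.0
```

Emit:
{"method": "jog_arm", "body": {"commands": [[-1,[0,0,0],[0,0,0]],[-1,[0,0,0],[0,0,0]],[-1,[0,0,-0.05],[0,0,0]],[-1,[0,0,-0.1],[0,0,0]],[-1,[0,0,0],[0,0,0]]]}}

```text
t: 11.85
ee_pos: [557.4, -218.8, 42.6]
orientation: [3.138, 0.137, 0.002]
ft_force: [0.8, -1.0, -6.7]
width: 13.9
grasp_force: 30.0
```

Run:
```python
from h import *
go(622.3,-10.2,95,-5.4); go(619,-46,95,5)
```

```text
from [ 557.4 -218.8   42.6] 5.0 turn z 0.231 shift [ 0.45  -2.138 -0.524] tilt [ 1.e-03 -4.e-04 -1.e+00]
from [ 557.4 -218.8   42.6] 5.0 turn z 0.0 shift [ 0.764 -1.668 -0.524] tilt [ 1.e-03 -4.e-04 -1.e+00]
```

Emit:
{"method": "jog_arm", "body": {"commands": [[-1,[0,0,-0.2],[0,0,0.077]],[-1,[0,0,-0.2],[0,0,0.077]],[-1,[0,0,-0.12],[0,0,0.077]],[-1,[0.06,-0.28,0],[0,0,0]],[-1,[0.08,-0.4,0],[0,0,0]],[-1,[0.08,-0.4,0],[0,0,0]],[-1,[0.08,-0.4,0],[0,0,0]],[-1,[0.08,-0.36,0],[0,0,0]],[-1,[0.05,-0.22,0],[0,0,0]],[-1,[0.02,-0.08,0.1],[0,0,0]]]}}

```text
t: 12.85
ee_pos: [623.4, -7.4, 84.6]
orientation: [-3.138, 0.144, -0.005]
ft_force: [0.6, -1.5, -7.9]
width: 14.2
grasp_force: 30.0
```

Emit:
{"method": "jog_arm", "body": {"commands": [[-1,[0,0,0.1],[0,0,0]],[-1,[0,0,0],[0,0,0]],[-1,[0,0,0],[0,0,0]]]}}

```text
t: 13.15
ee_pos: [620.9, -11.0, 72.8]
orientation: [3.138, -0.15, -0.003]
ft_force: [-0.5, -0.5, -7.3]
width: 13.5
grasp_force: 30.0
```

Run:
```python
from h import *
d=cam('wrist');cv2.imwrite('pics/w6.png',d['image'][100:350,170:470].repeat(2,0).repeat(2,1)); go(622.0,-10.2,46,-5.4)
```

```text
from [621.4 -11.   73.3] -5.5 turn z -0.002 shift [ 0.006 -0.009  0.273] tilt [-1.e-03 -1.e-04 -1.e+00]
```

View pics/w6.png

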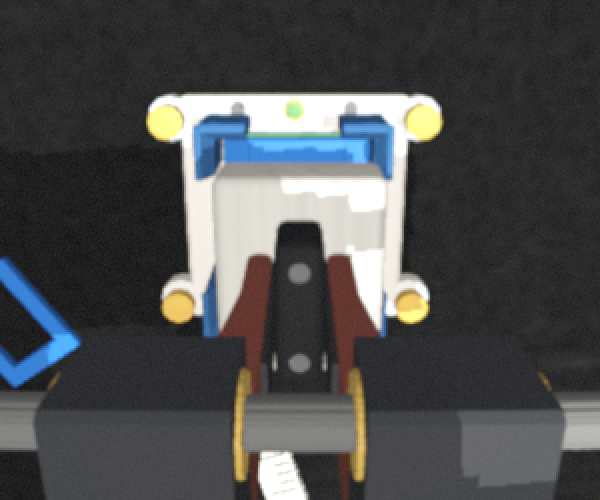

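Cover (215–386, mid 300.5) is about 2 mm to the right of the nest (posts 195–392, mid 293.5); shift +y 2 mm and lower.

Emit:
{"method": "jog_arm", "body": {"commands": [[-1,[0.003,-0.02,0],[0,0,-0.002]],[-1,[0,0,0.04],[0,0,0]],[-1,[0,0,0.04],[0,0,0]],[-1,[0,0,0.04],[0,0,0]],[-1,[0,0,0.04],[0,0,0]],[-1,[0,0,0.03],[0,0,0]],[-1,[0,0,0.02],[0,0,0]],[-1,[0,0,0],[0,0,0]],[-1,[0,0,0],[0,0,0]]]}}

```text
t: 14.1
ee_pos: [622.5, -7.8, 52.7]
orientation: [-3.138, 0.145, -0.0]
ft_force: [-0.1, -0.4, -7.0]
width: 13.8
grasp_force: 30.0
```

Emit:
{"method": "jog_arm", "body": {"commands": [[-1,[0,0.005,0.02],[0,0,0]],[-1,[0,0,0.01],[0,0,0]],[-1,[0,0,0.005],[0,0,0]],[-1,[0,0,0],[0,0,0]],[-1,[0,0,0],[0,0,0]]]}}

```text
t: 14.6
ee_pos: [622.3, -8.3, 49.2]
orientation: [-3.138, 0.145, 0.0]
ft_force: [-0.4, -0.1, -7.9]
width: 13.8
grasp_force: 30.0
```

Emit:
{"method": "jog_arm", "body": {"commands": [[-1,[0,0,0.005],[0,0,0]],[-1,[0,0,0.005],[0,0,0]],[-1,[0,0,0],[0,0,0]]]}}

```text
t: 14.9
ee_pos: [622.5, -8.4, 48.8]
orientation: [3.138, -0.145, 0.001]
ft_force: [-2.4, -0.3, 0.3]
width: 13.7
grasp_force: 30.0
```

Weight carried by the spacer. Release, rise.

Emit:
{"method": "jog_arm", "body": {"commands": [[-0.4,[0,0,0],[0,0,0]],[-0.4,[0,0,0],[0,0,0]],[-0.4,[0,0,0],[0,0,0]],[-0.4,[0,0,0],[0,0,0]],[-0.4,[0,0,-0.1],[0,0,0]],[-0.4,[0,0,-0.3],[0,0,0]],[-0.2,[0,0,-0.3],[0,0,0]],[-0.2,[0,0,0],[0,0,0]]]}}

```text
t: 15.7
ee_pos: [625.4, -8.4, 123.0]
orientation: [-3.138, 0.145, -0.012]
ft_force: [1.5, -0.2, -0.0]
width: 35.0
grasp_force: 0.0
```

Run:
```python
from h import *
d=cam('wrist');cv2.imwrite('pics/w7.png',d['image'][100:350,170:470].repeat(2,0).repeat(2,1)); go(442,0,140,12)
C=cloud(d); m=(C[...,2]>40)&(C[...,2]<50)&(np.hypot(C[...,0]-622,C[...,1]+9)<45); P=C[m]
k=(np.abs(C[...,2]-46)<3)&(np.hypot(C[...,0]-622,C[...,1]+9)<48)&(masks(d)['white'])
k=cv2.morphologyEx(k.astype(np.uint8),cv2.MORPH_OPEN,np.ones((3,3)))>0; Q=C[k]; print(len(Q),np.median(Q[:,2]),cv2.minAreaRect(Q[:,:2].astype(np.float32)))
A=np.c_[Q[:,:2]-[622,-9],np.ones(len(Q))]; print('plane slope',np.linalg.lstsq(A,Q[:,2],rcond=None)[0])
```

```text
from [624.1  -8.4 121. ] -5.3 turn z -0.384 shift [-1.764 -0.461 -0.19 ] tilt [ 5.e-03 -2.e-04 -1.e+00]
3287 45.8094849547069 ((622.4747924804688, -8.042118072509766), (53.78558349609375, 67.08094787597656), 85.00152587890625)
plane slope [-2.03783894e-03  1.69916267e-03  4.57923375e+01]
```

View pics/w7.png

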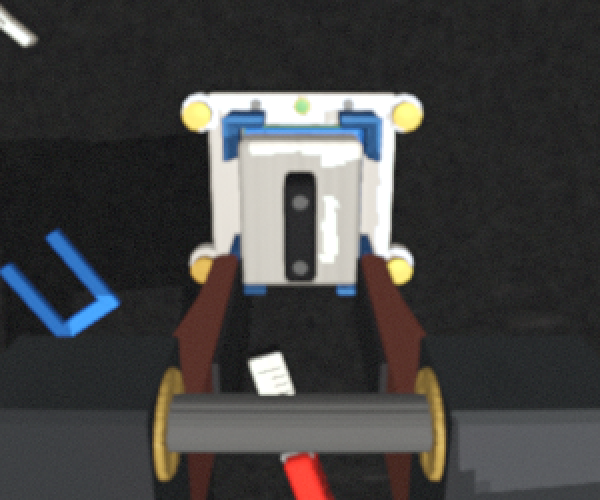

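Cover sits level (top 45.8, slope ~0.002) and centred (622.5,-8.0). Now the gauge.

Emit:
{"method": "jog_arm", "body": {"commands": [[-0.1,[0,0,-0.1],[0,0,-0.128]],[-0.1,[0,0,-0.09],[0,0,-0.128]],[-0.1,[0,0,0],[0,0,-0.128]],[-0.1,[-0.36,-0.1,0],[0,0,0]],[-0.1,[-0.4,-0.1,0],[0,0,0]],[-0.1,[-0.4,-0.1,0],[0,0,0]],[-0.1,[-0.4,-0.1,0],[0,0,0]],[-0.1,[-0.2,-0.06,0],[0,0,0]],[-0.1,[0,0,0],[0,0,0]],[-0.1,[0,0,0],[0,0,0]]]}}

```text
t: 16.75
ee_pos: [441.2, 0.1, 137.2]
orientation: [3.124, 0.328, 0.001]
ft_force: [-0.1, 0.8, 0.9]
width: 39.3
grasp_force: 0.0
```

Run:
```python
from h import *
for i in range(2):
    d=cam('wrist'); m=masks(d); C=cloud(d)
    print('red',blob(d,m['red'],26,amin=300))
    print('white',[b for b in blob(d,m['white'],15,amin=300) if abs(b[0][1]-10)<30])
    k=(C[...,2]>20)&(C[...,2]<35)&(np.hypot(C[...,0]-442,C[...,1])<45)&m['red']; Q=C[k]; print(np.median(Q[:,2]),cv2.minAreaRect(Q[:,:2].astype(np.float32)))
    go(442,0,3,12)
np.save('g.npy',d,allow_pickle=True)
```

```text
red [(array([442.7,   2. ]), array([59.2, 17.1]), 11.5, 919.5)]
white [(array([498.3,  14.1]), array([66.4, 20.3]), 11.4, 1288.0), (array([588.1,  -4.7]), array([ 62.6, 115.8]), 12.6, 6307.0)]
25.514040992693367 ((442.7504577636719, 1.9735536575317383), (58.493465423583984, 15.403576850891113), 11.54692554473877)
from [4.420e+02 1.000e-01 1.373e+02] 12.0 turn z -0.0 shift [-0.000e+00  1.000e-03  1.343e+00] tilt [ 0.0013 -0.     -1.    ]
red [(array([442.4,   2.4]), array([59.3, 17.7]), 11.4, 906.0)]
white [(array([498.5,  14.2]), array([65.5, 20.1]), 12.0, 1272.0), (array([592.6,  -2.6]), array([ 64.8, 113.5]), 7.6, 6427.5)]
25.518432955149137 ((441.8471374511719, 2.2735061645507812), (59.72675323486328, 16.51577377319336), 12.395198822021484)
from [442.2   0.  137.2] 12.0 turn z -0.001 shift [-0.002 -0.     1.342] tilt [ 0.0013 -0.     -1.    ]
```

Emit:
{"method": "jog_arm", "body": {"commands": [[-0.1,[0.002,-0.016,0.2],[0,0,0]],[-0.1,[0,0,0.35],[0,0,0]],[-0.1,[0,0,0.35],[0,0,0]],[-0.1,[0,0,0.25],[0,0,0]],[-0.1,[0,0,0.1],[0,0,0]],[-0.1,[0,0,0],[0,0,0]],[-0.1,[0,0,0],[0,0,0]]]}}

```text
t: 17.55
ee_pos: [441.4, 1.7, 12.6]
orientation: [3.124, 0.328, 0.001]
ft_force: [-0.1, -0.3, 0.2]
width: 39.6
grasp_force: 0.0
```

Emit:
{"method": "jog_arm", "body": {"commands": [[-0.1,[0,0,0.05],[0,0,0]],[-0.1,[0,0,0.03],[0,0,0]],[-0.1,[0,0,0],[0,0,0]],[-1,[0,0,0],[0,0,0]],[-1,[0,0,0],[0,0,0]],[-1,[0,0,0],[0,0,0]],[-1,[0,0,0],[0,0,0]],[-1,[0,0,0],[0,0,0]]]}}

```text
t: 18.35
ee_pos: [440.6, 1.7, 4.3]
orientation: [3.124, 0.328, 0.0]
ft_force: [-0.9, -0.3, 3.1]
width: 16.0
grasp_force: 30.0
```

Run:
```python
from h import *
go(442,1.6,4,12)
print(get_obs()['width'],get_obs()['grasp_force'])
```

```text
from [440.6   1.7   4.3] 12.0 turn z -0.0 shift [0.013 0.004 0.003] tilt [ 2.e-04 -0.e+00 -1.e+00]
15.974331167992819 29.99117821455002
```

Emit:
{"method": "jog_arm", "body": {"commands": [[-1,[0,0,-0.1],[0,0,0]],[-1,[0,0,-0.2],[0,0,0]],[-1,[0,0,0],[0,0,0.127]],[-1,[0,0,0],[0,0,0.127]],[-1,[0,0,0],[0,0,0.127]],[-1,[0.1,-0.02,0],[0,0,0]],[-1,[0.15,-0.03,0],[0,0,0]],[-1,[0,0,0],[0,0,0]],[-1,[0,0,0],[0,0,0]]]}}

```text
t: 19.25
ee_pos: [466.0, 4.5, 34.3]
orientation: [3.139, -0.139, -0.0]
ft_force: [-1.5, -0.3, -1.2]
width: 15.8
grasp_force: 30.0
```

Run:
```python
from h import *
o=get_obs(); M=yaw(); d=cam('wrist');cv2.imwrite('pics/w8.png',d['image'][:,110:530][40:340].repeat(1,0)); go(471.3,5.2,13.5,-5.2)
m=masks(d)
for b in blob(d,m['white'],o['ee_pos'][2]+7,amin=200): print('white',b,((np.r_[b[0],0]-o['ee_pos'])@M)[:2].round(1))
```

```text
from [465.3   4.5  34.1] -5.1 turn z 0.002 shift [ 0.059 -0.013  0.206] tilt [-9.e-04 -0.e+00 -1.e+00]
white (array([ 405.8, -102.1]), array([43.1, 14.6]), 85.3, 1005.0) [-50.5 111.5]
white (array([498.2, 156.9]), array([57.4, 47.5]), 0.7, 3325.5) [  18.6 -154.6]
white (array([ 5.253e+02, -4.000e-01]), array([19. , 63.6]), 85.1, 3892.5) [59.5 -0.3]
white (array([592. ,  -5.3]), array([55.4,  7.4]), 84.9, 1763.0) [126.4  -1.4]
white (array([581.9,  -4.9]), array([95.7, 28. ]), 85.0, 3679.0) [116.3  -0.9]
```

View pics/w8.png

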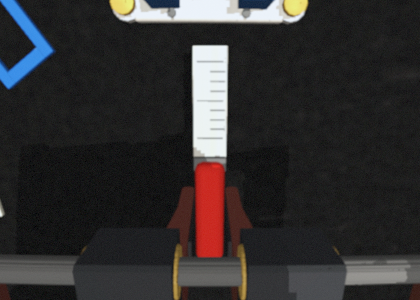

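Leaf (cols 193–227, mid 210) is lined up with the nest (screws 124/294, mid 209). Lower to entry height and advance.

Emit:
{"method": "jog_arm", "body": {"commands": [[-1,[0.05,-0.01,0.1],[0,0,0.002]],[-1,[0,0,0.08],[0,0,0]],[-1,[0,0,0.02],[0,0,0]],[-1,[0,0,0],[0,0,0]],[-1,[0,0,0],[0,0,0]]]}}

```text
t: 19.8
ee_pos: [470.6, 5.0, 14.0]
orientation: [3.138, -0.144, -0.001]
ft_force: [-0.2, 0.1, -0.9]
width: 15.8
grasp_force: 30.0
```

```bash
cat >> h.py <<'E'
def ins():
    o=get_obs();u=np.array([np.cos(np.radians(-5.2)),np.sin(np.radians(-5.2))]);v=np.array([-u[1],u[0]])
    D=o['ee_pos'][:2]+91.5*u-np.array([587.5,-5.4]); print('d',round(D@u,1),'lat',round(D@v,1),'under z',round(o['ee_pos'][2]+3.7,1),'F',o['ft_force'].round(1),'t',o['t'])
E
python3 - <<'E'
from h import *
ins();get_image('top');ins();go(471.3,5.2,13.5,-5.2)
E
```

```text
d -25.8 lat -0.3 under z 17.7 F [-0.2  0.1 -0.9] t 19.8
d -25.7 lat -0.2 under z 17.8 F [ 0.2  0.2 -0.8] t 19.85
from [470.8   5.   14.1] -5.3 turn z -0.001 shift [ 0.005 -0.003  0.006] tilt [-2.e-04  0.e+00 -1.e+00]
```

Emit:
{"method": "jog_arm", "body": {"commands": [[-1,[0.1,0,0],[0,0,0]],[-1,[0.1,0,0],[0,0,0]],[-1,[0.1,0,0],[0,0,0]],[-1,[0.05,0,0.007],[0,0,0]],[-1,[0,0,0.007],[0,0,0]],[-1,[0,0,0],[0,0,0]],[-1,[0,0,0],[0,0,0]]]}}

```text
t: 20.55
ee_pos: [505.1, 1.8, 12.6]
orientation: [3.138, -0.144, -0.002]
ft_force: [-0.2, 0.0, -0.4]
width: 15.9
grasp_force: 30.0
```

```bash
python3 -c "
from h import *
ins();get_image('top');ins()"
```

```text
d 8.8 lat -0.3 under z 16.3 F [-0.2  0.  -0.4] t 20.55
d 8.9 lat -0.2 under z 16.4 F [ 0.1 -0.2 -1.2] t 20.6
```

Emit:
{"method": "jog_arm", "body": {"commands": [[-1,[0.04,0,0.005],[0,0,0]],[-1,[0.04,0,0.005],[0,0,0]],[-1,[0.04,0,0],[0,0,0]],[-1,[0.04,0,0],[0,0,0]],[-1,[0.03,0,0],[0,0,0]],[-1,[0,0,0],[0,0,0]],[-1,[0,0,0],[0,0,0]]]}}

```text
t: 21.3
ee_pos: [525.1, 0.1, 11.9]
orientation: [-3.138, 0.144, -0.001]
ft_force: [0.8, -0.4, -0.5]
width: 15.8
grasp_force: 30.0
```

```bash
python3 -c "
from h import *
ins();get_image('top');ins()"
```

```text
d 28.9 lat -0.2 under z 15.6 F [ 0.8 -0.4 -0.5] t 21.3
d 28.7 lat -0.3 under z 15.6 F [ 0.7 -0.5  0.9] t 21.35
```

Emit:
{"method": "jog_arm", "body": {"commands": [[-1,[0.02,0,0],[0,0,0]],[-1,[0.02,0,0],[0,0,0]],[-1,[0.02,0,0],[0,0,0]],[-1,[0,0,0],[0,0,0]],[-1,[0,0,0],[0,0,0]]]}}

```text
t: 21.85
ee_pos: [531.0, -0.5, 11.8]
orientation: [-3.138, 0.144, -0.001]
ft_force: [0.8, -1.3, 1.0]
width: 15.5
grasp_force: 30.0
```

```bash
cat >> h.py <<'E'
def favg(n=8):
    L=[]
    for i in range(n): L.append(get_obs()['ft_force']); get_image('top')
    ins(); print('Favg',np.mean(L,0).round(2))
def cov():
    d=cam('wrist'); C=cloud(d)
    k=(np.abs(C[...,2]-46)<4)&(np.hypot(C[...,0]-622,C[...,1]+9)<48)&masks(d)['white']
    k=cv2.morphologyEx(k.astype(np.uint8),cv2.MORPH_OPEN,np.ones((3,3)))>0; Q=C[k]
    if len(Q)>100: print('cover',len(Q),np.median(Q[:,2]).round(1),cv2.minAreaRect(Q[:,:2].astype(np.float32)))
E
python3 -c "
from h import *
favg();cov()"
```

```text
d 34.7 lat -0.2 under z 15.6 F [ 0.3 -1.4  1. ] t 22.25
Favg [ 0.55 -0.45  0.59]
cover 14350 45.9 ((620.3643798828125, -7.681001663208008), (54.42584228515625, 63.852256774902344), 84.92835998535156)
```

Emit:
{"method": "jog_arm", "body": {"commands": [[-1,[0.02,0,0],[0,0,0]],[-1,[0.01,0,0.005],[0,0,0]],[-1,[0,0,0],[0,0,0]],[-1,[0,0,0],[0,0,0]]]}}

```text
t: 22.7
ee_pos: [533.2, -0.8, 11.2]
orientation: [3.138, -0.144, -0.001]
ft_force: [-2.6, 0.4, 2.2]
width: 16.0
grasp_force: 30.0
```

```bash
python3 -c "
from h import *
favg();cov()"
```

```text
d 37.4 lat -0.3 under z 15.0 F [-2.1 -0.   2.7] t 23.1
Favg [-2.4   0.09  2.41]
cover 15245 45.9 ((621.3475341796875, -7.774932861328125), (54.409427642822266, 66.8667221069336), 84.88855743408203)
```

Emit:
{"method": "jog_arm", "body": {"commands": [[-1,[0.01,0,0],[0,0,0]],[-1,[0.01,0,0],[0,0,0]],[-1,[0,0,0],[0,0,0]],[-1,[0,0,0],[0,0,0]]]}}

```text
t: 23.55
ee_pos: [535.3, -0.9, 11.2]
orientation: [-3.138, 0.144, 0.001]
ft_force: [-3.2, 1.0, 2.8]
width: 15.5
grasp_force: 30.0
```

```bash
python3 -c "
from h import *
favg();cov()"
```

```text
d 39.1 lat -0.3 under z 14.9 F [-4.2  1.2  3. ] t 23.95
Favg [-4.19  0.39  2.82]
cover 15238 45.8 ((622.0069580078125, -7.784351348876953), (54.5159797668457, 67.18438720703125), 84.8870620727539)
```

Emit:
{"method": "jog_arm", "body": {"commands": [[-1,[0.01,0,0],[0,0,0]],[-1,[0,0,0],[0,0,0]],[-1,[0,0,0],[0,0,0]],[-1,[0,0,0],[0,0,0]],[-1,[0,0,0],[0,0,0]]]}}

```text
t: 24.5
ee_pos: [536.0, -1.0, 11.1]
orientation: [-3.138, 0.144, 0.002]
ft_force: [-5.0, -0.1, 3.0]
width: 15.7
grasp_force: 30.0
```

Run:
```python
from h import *
favg();favg();cov()
d=cam('wrist'); C=cloud(d);u=np.array([.9959,-.0906])
k=(np.abs(C[...,2]-46)<4)&(np.hypot(C[...,0]-622,C[...,1]+9)<48)&masks(d)['white']
k=cv2.morphologyEx(k.astype(np.uint8),cv2.MORPH_OPEN,np.ones((5,5)))>0; Q=C[k]
s=(Q[:,:2]-[622.4,-8.6])@u
for a in range(-30,31,10): print(a,np.median(Q[abs(s-a)<4,2]).round(2))
o=get_obs();print(o['width'],o['grasp_force'],o['qvel'].round(3))
cv2.imwrite('pics/w9.png',d['image'][:,110:530])
```

```text
d 39.9 lat -0.3 under z 14.8 F [-5.3  1.5  3. ] t 24.9
Favg [-5.57  0.45  3.04]
d 39.8 lat -0.3 under z 14.8 F [-4.9  0.4  3.5] t 25.3
Favg [-5.37  0.84  2.68]
cover 15283 45.9 ((621.86376953125, -7.901342391967773), (54.6057243347168, 67.55521392822266), 84.69757080078125)
-30 45.76
-20 45.87
-10 45.93
0 45.89
10 45.93
20 45.93
30 45.77
15.740381438134474 29.98988002538681 [ 0.002 -0.    -0.     0.001 -0.    -0.001]
```

View pics/w9.png

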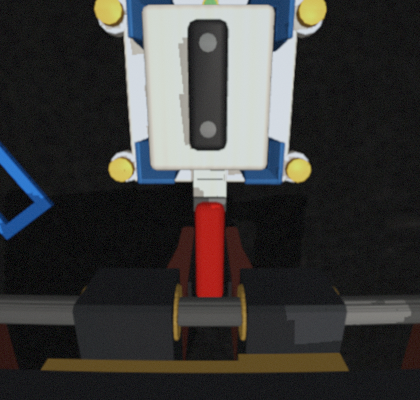

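The last picture shows the cover square in the nest and the leaf (col 210) in the mouth, with the handle in the fingers. The cover top is level to about 0.15 mm and the drag is steady at about 5.5 N. Handing in.

```bash
python3 -c "
from workcell import close_job
print(close_job())"
```

```text
the job is handed in; nothing more can be done
None
```

The mould is made up in the nest and I handed it in at about 25 s of the 61 s allowed: the blue spacer is down with its open end to the front, the cover lies flat on it, and the gauge leaf is about 40 mm into the mouth, still held by its handle (about 5.5 N steady drag, cover level to about 0.2 mm); the hand-in returned no verdict.

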